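# Turn the spice carousel to the serving side

## Robot

A 7-joint arm with a two-finger parallel gripper is mounted at the origin on the work surface. World frame = base frame: x ahead of the robot, y to its left, z up, the work surface at z = 0. Lengths are in m, angles in rad, forces in N, time in s.
With the tool pointing down it reaches from about 0.4 to 0.875 m from the base axis. Payload 19.3 kg.
Tool frame: the origin (TCP) lies midway between the tips of the shut fingers; the grasp point (between the pads) lies 19 mm behind it; x points along the fingers, y is the direction in which the jaws open and shut, and the axes are right-handed (so a half turn about x gives the same grasp; the last joint's range is limited). The gripper opens to 85 mm and grips with 20 to 120 N. Pads are 22 mm wide; open, the fingers measure 114 mm over their backs; the gripper's body (76 mm by 85 mm) begins 54 mm behind the grasp point. The pads swing forward as they close: fully open they stand 13 mm farther back than shut.
Start: joints at [1.113, 0.521, -0.036, 1.599, 0.021, 1.021, -0.113], TCP at [0.236, -0.579, 0.231] pointing down, gripper open.
Joint ranges: [-2.91, 2.91], [-0.3, 2.13], [-1.5, 1.42], [0.17, 2.43], [-1.26, 4.41], [0.16, 1.93], [-2.52, 2.52]. Speed limits (rad/s): [1.89, 1.89, 2.39, 2.39, 3.01, 3.01, 3.01].

## Interface

Orientations are given as a rotation vector (axis times angle).
In Python, from workcell import ctrl, set_gripper, solver, telemetry, optics, order gives the robot as it stands. Calls block until the motion is done:
- ctrl.move_to(position, orientation): joint-space move of the TCP to a pose.
- ctrl.move_linear(position, v=0.15, frame=None): straight line of the TCP; frame=None keeps the orientation; v is the mean speed in m/s.
- ctrl.movej(angles): joint-space move.
- set_gripper(opening, grasp_force=None): finger opening in m; grasp_force is the grip in N (None keeps the last); returns when the fingers have stopped.
- ctrl.pause(seconds).
- solver.solve_ik(position, orientation): joint angles nearest the present ones, or None.
- telemetry.state(): the state.
- optics.grab_frame(name): name is "scene" or "top" or "wrist"; returns the picture (400x640x3 uint8, red, green, blue); there is no depth.
- optics.camera_params(name): a dict with "K" (3x3 intrinsics, pixels), "camera_from_world" (4x4, takes a point from world to camera coordinates); the wrist camera has in their place "T_tool_cam" (4x4, takes a point from camera to tool coordinates, whose origin is the TCP and whose axes are the tool frame's). Camera axes: x right, y down, z forward; pixel columns grow to the right and rows downward; lengths in m; the calibration is good to about 2 mm. The wrist camera is an equidistant fisheye: a pixel r from the principal point sees the ray r / f radians off the axis. A picture is of the moment at which its call begins: read the wrist's pose just before it. camera_params takes no time and is no camera call.
A pose or a line that the arm cannot do raises ctrl.IKError and nothing moves.
- order.job_done(): hands the job in, once; it reports no verdict.
The state is a dict: "t": time; "joints": joint angles; "joint_vel": joint speeds; "effort": joint torques, N m; "tcp_pos": TCP position; "eef_rot": TCP orientation; "wrist_force": force on the tool from outside, world axes, zero at the start; "moment": the same for the moment, N m; "gripper_width": finger opening in m.
Only numpy, scipy, OpenCV 4.12 (cv2) and the standard library are available. Lean on these libraries where they do the work, as an engineer would, in place of code of your own. Each camera call takes 0.05 s, during which the arm holds its last target. There are 200 camera calls.

## Task

Push the spice carousel round by its rim, where the black finger grips are for that, until the jar with the red lid stands right at the yellow arrow on the serving side, and leave it at rest there. Do not touch the jars, which must stay upright in their holders, and leave the oil bottle, the bowl and the sauce cup where they are.

Things in the scene. Friction and masses are not known exactly. Their poses are not given: they have to be found in the camera images.
- foot: the carousel's fixed foot on the table, a grey disc mostly hidden under the board, with a flat yellow arrow (8 mm high) lying on the table that sticks out from under the board, its tip 205 mm from the centre. Origin: on the turning axis at table height, z up; its +x axis runs along the yellow arrow, from the axis out to the serving side. It does not move during the job
- carousel: turning wooden board, disc 264 mm across, 18 mm thick, top 36 mm above the table; turns either way about the vertical, no stops, friction 0.2 N m (1.5 N at the rim), stays where left. Origin: on the axis, 18 mm above the table; z up. Jar holders (aluminium rings 60 mm across, 12 mm high) 66 mm from the axis towards its +x, +y, -x, -y, midway in angle between the four black rim grips
- grip0 (a point): top centre of one of the four black finger grips (at 45 degrees anticlockwise from the board's +x axis, seen from above). Each is an upright fin, 40 mm long along the radius (from 110 to 150 mm from the axis), 12 mm thick, its top 68 mm above the table and 32 mm above the board; the flat sides face along the rim, to be pushed
- grip1 (a point): top centre of one of the four black finger grips (at 135 degrees anticlockwise from the board's +x axis, seen from above). Each is an upright fin, 40 mm long along the radius (from 110 to 150 mm from the axis), 12 mm thick, its top 68 mm above the table and 32 mm above the board; the flat sides face along the rim, to be pushed
- grip2 (a point): top centre of one of the four black finger grips (at 225 degrees anticlockwise from the board's +x axis, seen from above). Each is an upright fin, 40 mm long along the radius (from 110 to 150 mm from the axis), 12 mm thick, its top 68 mm above the table and 32 mm above the board; the flat sides face along the rim, to be pushed
- grip3 (a point): top centre of one of the four black finger grips (at 315 degrees anticlockwise from the board's +x axis, seen from above). Each is an upright fin, 40 mm long along the radius (from 110 to 150 mm from the axis), 12 mm thick, its top 68 mm above the table and 32 mm above the board; the flat sides face along the rim, to be pushed
- jar_red: in one of the four ring holders of the carousel: glass jar 51 mm in diameter and 62 mm tall, loose, with a red lid. Origin: centre of its underside, z up, on the board's top (36 mm above the table, so the lid's top is 98 mm above the table): the jar to bring to the arrow
- jar_green: in one of the four ring holders of the carousel: glass jar 51 mm in diameter and 62 mm tall, loose, with a green lid. Origin: centre of its underside, z up, on the board's top (36 mm above the table, so the lid's top is 98 mm above the table)
- jar_blue: in one of the four ring holders of the carousel: glass jar 51 mm in diameter and 62 mm tall, loose, with a blue lid. Origin: centre of its underside, z up, on the board's top (36 mm above the table, so the lid's top is 98 mm above the table)
- jar_white: in one of the four ring holders of the carousel: glass jar 51 mm in diameter and 62 mm tall, loose, with a white lid. Origin: centre of its underside, z up, on the board's top (36 mm above the table, so the lid's top is 98 mm above the table)
- oil_bottle: green glass oil bottle with a black cap, 64 mm in diameter, 200 mm tall, standing on the table to the left; bystander. Origin: centre of its underside
- steel_bowl: steel mixing bowl, 170 mm across, 70 mm high, on the table to the right; bystander. Origin: centre of its underside
- ramekin: small steel sauce cup, 70 mm across, 45 mm high, on the table to the right, beyond the bowl; bystander. Origin: centre of its underside

How it is judged:
At the end, for the whole second after the job is handed in: The red-lidded jar's centre is within 10 mm sideways of the line from the carousel's axis along the yellow arrow, on the arrow's side; the carousel is at rest; all four jars stand upright in their holders; the oil bottle, bowl and sauce cup are within 2 cm of where they began (y of jar_red in the frame of foot between -0.01 and 0.01 m and x of jar_red in the frame of foot above 0.05 m and angular speed of carousel below 0.05 rad/s and angle between each of jar_red, jar_green, jar_blue, jar_white's own z axis and vertical below 0.15 rad and horizontal distance between jar_red and carousel between 0.056 and 0.076 m and height (world z) of each of jar_red, jar_green, jar_blue, jar_white below 0.044 m and horizontal distance between jar_green and carousel between 0.056 and 0.076 m and horizontal distance between jar_blue and carousel between 0.056 and 0.076 m and horizontal distance between jar_white and carousel between 0.056 and 0.076 m and distance of each of oil_bottle, steel_bowl, ramekin from where it was at the start of the episode below 0.02 m); the robot touches nothing.
It fails at once if a jar is touched by the robot (contact force between any of the fingers, the arm and jar_red above 1 N or contact force between any of the fingers, the arm and jar_green above 1 N or contact force between any of the fingers, the arm and jar_blue above 1 N or contact force between any of the fingers, the arm and jar_white above 1 N).
It fails at once if a jar is lifted or knocked over (height (world z) of any of jar_red, jar_green, jar_blue, jar_white above 0.05 m or angle between any of jar_red, jar_green, jar_blue, jar_white's own z axis and vertical above 0.35 rad).
It fails at once if the oil bottle, bowl or sauce cup is moved by more than 2 cm (distance of any of oil_bottle, steel_bowl, ramekin from where it was at the start of the episode above 0.02 m).
It also fails if it takes over 58 s, if anything falls off the work surface, if the arm or the gripper's body presses on something with over 40 N, if the wrist force passes 120 N, or if a joint passes its speed limit or range.

## Working session

There is one attempt and no reset: what is moved stays moved. The work goes in short steps, each a Python script; the robot and the scene stay as the last script left them, time stands still between calls to the robot, and variables do not carry over. Pictures are saved under pics/ and viewed, about 8 in all and at most 12, crops included, and the job is handed in when it is done.

```bash
mkdir -p pics; python3 - <<'E'
from workcell import ctrl, set_gripper, solver, telemetry, optics, order
import cv2, numpy as np
np.set_printoptions(precision=4,suppress=True)
for n in("top","scene"):
    cv2.imwrite(f"pics/{n}0.png",optics.grab_frame(n)[:,:,::-1])
    print(n,optics.camera_params(n))
s=telemetry.state();print(s)
E
```

```text
top {'K': array([[379.8129,   0.    , 316.6956],
       [  0.    , 379.8129, 195.0576],
       [  0.    ,   0.    ,   1.    ]]), 'camera_from_world': array([[ 0.0265, -0.9996,  0.0092, -0.034 ],
       [-0.9973, -0.0271, -0.0686,  0.5606],
       [ 0.0688, -0.0074, -0.9976,  1.0812],
       [ 0.    ,  0.    ,  0.    ,  1.    ]])}
scene {'K': array([[458.8812,   0.    , 317.2721],
       [  0.    , 458.8812, 202.5165],
       [  0.    ,   0.    ,   1.    ]]), 'camera_from_world': array([[ 0.597 ,  0.8022,  0.0001, -0.3257],
       [ 0.5833, -0.434 , -0.6866, -0.2736],
       [-0.5508,  0.41  , -0.727 ,  1.736 ],
       [ 0.    ,  0.    ,  0.    ,  1.    ]])}
{'t': 0.1, 'joints': array([ 1.1128,  0.522 , -0.0363,  1.5999,  0.0212,  1.0211, -0.1128]), 'joint_vel': array([-0.0017,  0.0001,  0.0016, -0.0019,  0.0015, -0.0007, -0.0013]), 'effort': array([  0.0056, -92.8486,   1.9851, -37.0532,   0.0183,   0.0054,
         0.0001]), 'tcp_pos': array([ 0.2362, -0.5784,  0.2308]), 'eef_rot': array([ 2.009 ,  0.3955, -2.0096]), 'wrist_force': array([-0.2115, -0.3312,  0.0387]), 'moment': array([-0.0272, -0.0381, -0.0199]), 'gripper_width': 0.08519218591659658}
```

View pics/top0.png

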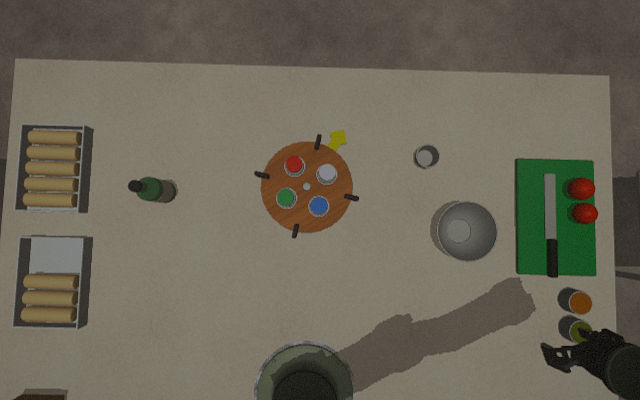

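View pics/scene0.png

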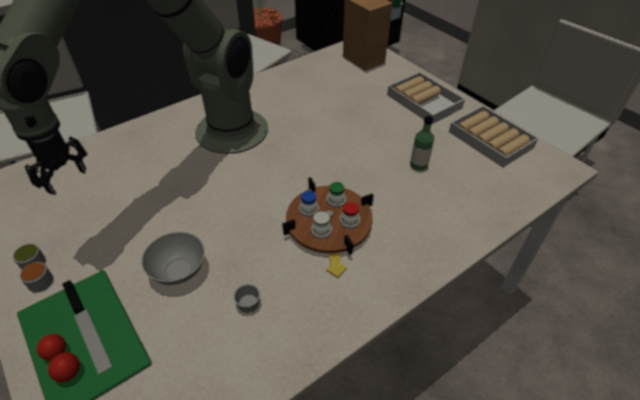

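The top view shows the board centred near (307,187), with the red lid at (294,164), the arrow at (338,140) and the fins at (318,142), (262,175), (296,231) and (352,197). The red jar has to turn about 60° clockwise. The scene view agrees. Next I'll measure these.

```bash
cat > h.py <<'E'
from workcell import ctrl, set_gripper, solver, telemetry, optics, order
import cv2, numpy as np
from scipy.spatial.transform import Rotation as R
np.set_printoptions(precision=4,suppress=True)
P=optics.camera_params("top")
def ray(px,z):
    px=np.atleast_2d(px).astype(float); T=P["camera_from_world"]; Rt=T[:3,:3].T; c=-Rt@T[:3,3]
    d=(np.c_[px,np.ones(len(px))]@np.linalg.inv(P["K"]).T)@Rt.T
    return (c+d*((z-c[2])/d[:,2])[:,None])[:,:2]
def blobs(m,amin=8):
    n,l,s,c=cv2.connectedComponentsWithStats(m.astype(np.uint8))
    return [(s[i,4],c[i],l==i) for i in range(1,n) if s[i,4]>=amin]
def look(name=None):
    im=optics.grab_frame("top"); hsv=cv2.cvtColor(im,cv2.COLOR_RGB2HSV).astype(int)
    if name: cv2.imwrite(name,im[:,:,::-1])
    H,S,V=hsv[...,0],hsv[...,1],hsv[...,2]
    roi=np.zeros(H.shape,bool); roi[110:260,235:385]=1
    o={}
    yl=max(blobs(roi&(H>22)&(H<35)&(S>150)&(V>90)),key=lambda b:b[0]); o['arrow']=ray(yl[1],.008)[0]; o['arrow_n']=yl[0]
    wood=(roi&(H>4)&(H<18)&(S>100)&(V>50)).astype(np.uint8)
    c=max(cv2.findContours(wood,cv2.RETR_EXTERNAL,cv2.CHAIN_APPROX_NONE)[0],key=cv2.contourArea)
    (cx,cy),(a,b),_=cv2.fitEllipse(cv2.convexHull(c)); o['centre']=ray((cx,cy),.036)[0]; o['ell']=(cx,cy,a,b)
    for n,m in (('red',((H<4)|(H>174))&(S>170)),('green',(H>40)&(H<85)&(S>100)),('blue',(H>95)&(H<125)&(S>100))):
        bl=max(blobs(roi&m&(V>50)),key=lambda b:b[0]); o[n]=ray(bl[1],.098)[0]; o[n+'_n']=bl[0]
    disc=np.hypot(*(np.indices(H.shape)-np.array([cy,cx])[:,None,None]))
    o['fins']=[(n,ray(p,.06)[0]) for n,p,_ in blobs((V<45)&(disc>36)&(disc<60),12)]
    return o
ang=lambda p,c:np.degrees(np.arctan2(*(p-c)[::-1]))
E
python3 - <<'E'
from h import *
o=look()
for k,v in o.items():print(k,v)
c=o['centre']
for k in('arrow','red','green','blue'):print(k,ang(o[k],c),np.hypot(*(o[k]-c)))
print([(n,p,ang(p,c),np.hypot(*(p-c))) for n,p in o['fins']])
im=optics.grab_frame("top")[110:260,235:385,::-1]
cv2.imwrite("pics/crop.png",cv2.resize(im,None,fx=4,fy=4,interpolation=cv2.INTER_CUBIC))
E
```

```text
arrow [ 0.7286 -0.0737]
arrow_n 245
centre [0.5832 0.0116]
ell (306.2540283203125, 186.73435974121094, 90.76740264892578, 91.30043029785156)
red [0.6387 0.0461]
red_n 159
green [0.549  0.0661]
green_n 206
blue [ 0.5288 -0.024 ]
blue_n 213
fins [(np.int32(49), array([ 0.7082, -0.0176])), (np.int32(51), array([0.6111, 0.1358])), (np.int32(52), array([ 0.5557, -0.1156])), (np.int32(40), array([0.4576, 0.038 ]))]
arrow -30.39608493747872 0.16859788755052144
red 31.841817147006942 0.06537540994960708
green 122.06938044785356 0.06430857163003405
blue -146.73933448978008 0.06499427165942324
[(np.int32(49), array([ 0.7082, -0.0176]), np.float64(-13.164219948237934), np.float64(0.12840167965703542)), (np.int32(51), array([0.6111, 0.1358]), np.float64(77.34290341717923), np.float64(0.12725214458864764)), (np.int32(52), array([ 0.5557, -0.1156]), np.float64(-102.16536685530546), np.float64(0.1301644187303269)), (np.int32(40), array([0.4576, 0.038 ]), np.float64(168.1406218148344), np.float64(0.12827084077981235))]
```

View pics/crop.png

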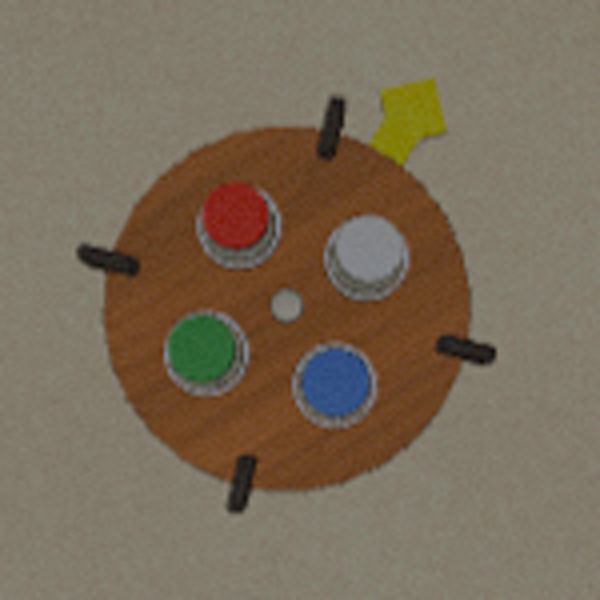

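```bash
python3 - <<'E'
from h import *
set_gripper(0.0)
ctrl.move_to(*pose(96,.25)); ctrl.move_linear(pose(96,.09)[0],v=.2)
ctrl.move_linear(pose(96,.048)[0],v=.08)
for a in np.linspace(96,26,6)[1:]:
    p,o=pose(a,.048); ctrl.move_linear(p,v=.08,frame=o)
    s=telemetry.state(); print(a,s['t'],s['tcp_pos'],s['wrist_force'])
a,r=26,RP
ctrl.pause(.2)
cv2.imwrite("pics/top1.png",cv2.resize(optics.grab_frame("top")[90:290,205:415,::-1],None,fx=3,fy=3))
E
```

```text
82.0 5.975 [0.6021 0.1484 0.0482] [ 0.2503 -0.4576  0.2721]
68.0 6.5417 [0.6343 0.1398 0.048 ] [-0.3926 -0.0216  0.4529]
54.0 7.1083 [0.6637 0.1236 0.0479] [-0.5066  0.286  -1.275 ]
40.0 7.675 [0.6884 0.1009 0.048 ] [ 0.0322 -0.9826  0.3437]
26.0 8.2417 [0.7068 0.0728 0.048 ] [-0.5834  1.0151  0.1278]
```

View pics/top1.png

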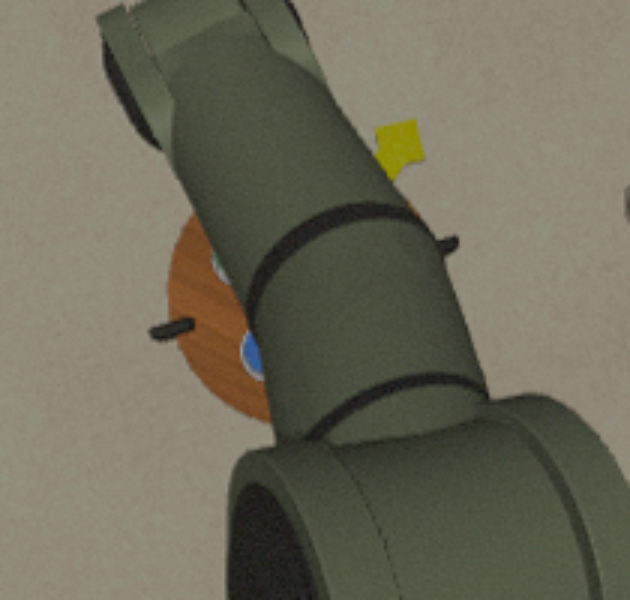

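The arm hides most of the board. The left fin, at crop (172,328), is fully visible, so the board angle can be taken from it without moving the arm.

```bash
python3 - <<'E'
from h import *
im=cv2.cvtColor(optics.grab_frame("top"),cv2.COLOR_RGB2HSV)
m=np.zeros(im.shape[:2],bool); m[190:212,250:276]=1
for n,p,_ in blobs(m&(im[...,2]<45),10): q=ray(p,.06)[0]; print(n,p,q,ang(q,C),np.hypot(*(q-C)), "pushed fin",ang(q,C)-90)
E
```

```text
37 [263.     199.1892] [0.5429 0.1305] 108.71839467882641 0.12554127206081464 pushed fin 18.718394678826414
```

The finger sits 7.3° from the fin, as predicted. I'll push the last 4.3°, back off, lift clear and measure.

```bash
python3 - <<'E'
from h import *
p,o=pose(21.7,.048); ctrl.move_linear(p,v=.03,frame=o); ctrl.pause(.3)
p,o=pose(30,.048); ctrl.move_linear(p,v=.05,frame=o)
ctrl.move_linear(pose(30,.25)[0],v=.2)
j=telemetry.state()['joints'].copy(); j[0]+=.9; ctrl.movej(j); ctrl.pause(.5)
o=look("pics/top2.png"); c=o['centre']; print(c,o['ell'],telemetry.state()['t'])
for k in('arrow','red','green','blue'):print(k,ang(o[k],C),np.hypot(*(o[k]-C)),o[k+'_n'])
print([(n,ang(p,C)) for n,p in o['fins']])
d=np.radians(ang(o['red'],C)+30.7); print("lateral m",.066*np.sin(d))
cv2.imwrite("pics/top2c.png",cv2.resize(optics.grab_frame("top")[90:290,105:405,::-1],None,fx=2.6,fy=2.6))
E
```

```text
[0.5834 0.0114] (306.3147277832031, 186.64450073242188, 90.70675659179688, 91.33209991455078) 13.7917
arrow -30.422653549303348 0.16859508219843203 244
red -30.69565363120449 0.06693922042405943 160
green 58.66333104239095 0.06584489158024605 211
blue 149.49014799996596 0.0646078195323082 219
[(np.int32(42), np.float64(13.8198065211801)), (np.int32(51), np.float64(-75.63469932482167)), (np.int32(53), np.float64(104.3973503402763)), (np.int32(33), np.float64(-164.97851103683044))]
lateral m 5.006657430378706e-06
```

View pics/top2c.png

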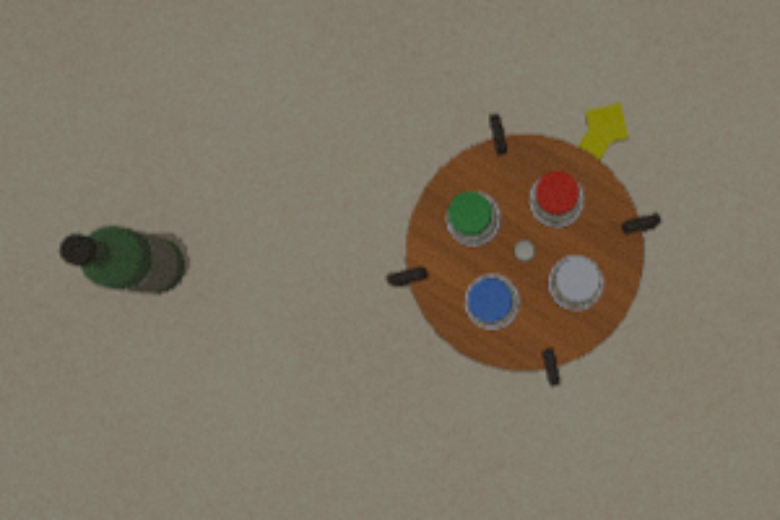

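The red lid at crop (557,192) lines up with the knob (524,250) and the arrow (605,128). All four jars are upright in their rings, the bottle is unmoved and the arm is clear.

```bash
python3 - <<'E'
from h import *
s=telemetry.state(); a=cv2.imread("pics/top0.png").astype(int);b=cv2.imread("pics/top2.png").astype(int)
d=np.abs(a-b).max(2)
print(s['tcp_pos'],s['wrist_force'],"bowl/cup/bottle diff",[(d[y0:y1,x0:x1]>40).sum() for y0,y1,x0,x1 in((200,265,432,500),(143,170,412,442),(170,205,125,180))])
order.job_done()
E
```

```text
[ 0.4995 -0.5001  0.2488] [0.4143 0.5298 0.8046] bowl/cup/bottle diff [np.int64(320), np.int64(0), np.int64(0)]
the job is handed in; nothing more can be done
```

I pushed the carousel about 62° clockwise with the shut fingers on one black grip. I stopped about 4° short to measure, finished the turn, backed off, lifted clear and handed the job in. The last measurement was at about 14 s of the 58 s allowed.

- **Alignment:** in the last top view the red lid is at −30.7° about the axis. The arrow is at −30.4° from its blob centre and −31.2° from its tip. That puts the jar within about 1 mm sideways of the arrow line, against a limit of 10 mm. The grips give a board angle that agrees to about 1°.
- **Jars:** all four look upright in their rings, and the pushing forces read about 1.5 N or less.
- **Bottle and cup:** comparing the before and after pictures shows no change at either.
- **Bowl:** this check did not come out clean. About 320 pixels changed in its region. The arm, or its shadow, was parked nearby with the tool tip at (0.50, −0.50, 0.25). I think that explains it, since the only move towards that side was made with the tool at 0.25 m, well above the 70 mm bowl. I did not check the bowl's position separately.

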